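Hold the hanger rod under the bath covers

ROBOT

A 7-joint arm with a two-finger parallel gripper is mounted at the origin on the work surface. World frame = base frame: x ahead of the robot, y to its left, z up, the work surface at z = 0. Lengths are in mm, angles in rad, forces in N, time in s.
With the tool pointing down it reaches from about 400 to 875 mm from the base axis. Payload 19.3 kg.
Tool frame: the origin (TCP) lies at the very end of the fingers, on their centre line; the grasp point (between the pads) lies 19 mm behind it (grip_point_offset is the z of the grasp point in the tool frame, in mm); z points along the fingers, x is the direction in which the jaws open and shut, and the axes are right-handed (so a half turn about z gives the same grasp; the last joint's range is limited). The gripper opens to 85 mm and grips with 20 to 120 N. Pads are 22 mm wide; open, the fingers measure 114 mm over their backs; the gripper's body (76 mm by 85 mm) begins 54 mm behind the grasp point. The pads swing forward as they close: fully open they stand 13 mm farther back than shut.
Start: joints at [-1.334, 0.521, -0.036, 1.599, 0.021, 1.021, -0.113], TCP at [188.775, 595.801, 231.291] pointing down, gripper open.
Joint ranges: [-2.91, 2.91], [-0.3, 2.13], [-1.5, 1.42], [0.17, 2.43], [-1.26, 4.41], [0.16, 1.93], [-2.52, 2.52]. Speed limits (rad/s): [1.89, 1.89, 2.39, 2.39, 3.01, 3.01, 3.01].

INTERFACE

Orientations are given as a 3x3 rotation matrix whose columns are the frame's x, y, z axes.
In Python, from workcell import movep, movel, goto_joints, open_gripper, clamp, wait, inverse_kinematics, read_state, camera, PlanningError, finish_job, grip_point_offset gives the robot as it stands. Calls block until the motion is done:
- movep(position, orientation): joint-space move of the TCP to a pose.
- movel(position, frame=None, max_speed=150, guard=None): straight line of the TCP; frame=None keeps the orientation; max_speed is the mean speed in mm/s. With guard (N) it stops when the force on the tool has changed by that much, and returns True; else False.
- goto_joints(angles): joint-space move.
- open_gripper() and clamp(): open the fingers fully, or close them until they stop; the grip force is fixed at half the most.
- wait(seconds).
- inverse_kinematics(position, orientation): joint angles nearest the present ones, or None.
- read_state(): the state.
- camera(name): name is "scene" or "top" or "wrist"; returns a dict with "image" (384x512x3 uint8, blue, green, red), "range_z" (384x512 float32, mm along the optical axis (not along the pixel's ray), 0 where there is no reading), "fx", "fy", "cx", "cy" (pixels), "dist_coeffs" ([k1, k2, p1, p2, k3] as OpenCV has them; the pictures are not rectified), "cam_to_world" (4x4, takes a point from camera to world coordinates). Camera axes: x right, y up, looking along -z (the intrinsics and any distortion apply to the point x, -y, -z); pixel columns grow to the right and rows downward; lengths in mm; the calibration is good to about 2 mm. A picture is of the moment at which its call begins.
A pose or a line that the arm cannot do raises PlanningError and nothing moves.
- finish_job(): hands the job in, once; it reports no verdict.
The state is a dict: "time": time; "qpos": joint angles; "qvel": joint speeds; "joint_efforts": joint torques, N m; "eef_pos": TCP position; "tool_rot": TCP orientation; "ft_force": force on the tool from outside, world axes, zero at the start; "torque": the same for the moment, N m; "finger_gap": finger opening in mm.
Only numpy, scipy, OpenCV 4.12 (cv2) and the standard library are available. Lean on these libraries where they do the work, as an engineer would, in place of code of your own. Each camera call takes 0.05 s, during which the arm holds its last target.

TASK

Swing the clamp lever on the rod holder fully open, take the steel rod out, and feed it tilted, one end first, through the opening between the two covers of the empty bath. Finish while still holding the rod there, still, level, along the middle of the bath, one end under each cover, about 3 cm below the tops of the covers and touching no part of the bath, so that a colleague can screw the hangers to it through the covers. Leave the clamp open, and leave the other things on the bench where they stand.

Things in the scene. Friction and masses are not known exactly. Their poses are not given: they have to be found in the camera images.
- rod_center (a point): Loose plain steel rod, 12 mm diameter, 200 mm long, about 0.14 kg. Origin: its middle (also centre of mass), on its axis; x along it. At first it lies level in the holder's two cradles (20 mm thick, tops 60 mm above the bench, 75 mm either side of the holder's middle), axis 55 mm above the bench, x to the clamp end, under the clamp. Between the cradles only a 10 mm base plate is below it.
- clamp_hinge (a point): Fixed point on the rod holder (grey base 210 x 90 mm, two aluminium cradles, fixed to the bench): on the clamp lever's upright axis, 68 mm above the bench. Axes are the holder's: x along it from the plain cradle to the clamp's cradle, y to the left of x, z up. The rod's line runs 29 mm to the -y side; the holder's middle is at x -75, y -29 mm from here.
- clamp (a joint): Angle of the clamp lever (rad). 0: shut, its arm (14 mm wide, 8 mm thick, underside 64 mm above the bench) points along the holder's -y across the rod, 3 mm above it. Grows anticlockwise seen from above; at 1.57, fully open, the arm points along the holder's +x, beyond the rod; stop at 1.75. Starts at 0 to 0.25. Stays where left (friction 0.04 N m, no spring).
- clamp_knob (a point): Upright round black handle post on the clamp lever's free end, 12 mm diameter, 45 mm tall (72 to 117 mm above the bench). Origin: on its axis, 98 mm above the bench, 60 mm from the hinge axis. From the hinge it lies at 60 mm x (sin q, -cos q) in the holder's x and y, q the joint value.
- bath_mouth (a point): Empty steel tank fixed to the bench, 236 x 90 mm. Both ends are boxed in: flat covers (5 mm thick, tops 160 mm above the bench) over the last 45 mm, leaving a mouth 150 mm long; between them the side walls are only 117 mm high. Origin: middle of the mouth, level with the covers' tops; x along, y across, z up. Cover edges at x +-75 mm, undersides z -5. Inside: x +-115, y +-42, floor z -157 mm.
- bottle_a: Bystander: capped glass bottle, 70 mm diameter, 140 mm high; origin under its middle.
- bottle_b: Bystander: capped glass bottle, 56 mm diameter, 110 mm high; origin under its middle.
- vial: Bystander: small amber jar, 28 mm diameter, 45 mm high, between holder and bath; origin under its middle.
- beaker: Bystander: glass beaker, 66 mm diameter, 85 mm high; origin under its middle.
- flask: Bystander: conical flask, 84 mm diameter at the foot, 125 mm high; origin under its middle.
- dish: Bystander: white dish, 80 mm diameter, 25 mm high; origin under its middle.
- cork_ring: Bystander: cork ring, 90 mm diameter, 20 mm high; origin under its middle.
Mind the look-alikes: they are no part of the job. What is meant by the part that bears rod_center is not blue, and is the smaller of those in its own colour.

How it is judged:
By the outcome, as a careful person would: the job done as asked, in the order asked, and still so for the second after the job is handed in, while the arm keeps its last pose, push and grip.
It also fails if it takes over 58 s, if anything falls off the work surface, if the arm or the gripper's body presses on something with over 40 N, if the wrist force passes 120 N, or if a joint passes its speed limit or range.

## Working session

There is one attempt and no reset: what is moved stays moved. The work goes in short steps, each a Python script; the robot and the scene stay as the last script left them, time stands still between calls to the robot, and variables do not carry over. Pictures are saved under pics/ and viewed, and the job is handed in when it is done.

```bash
mkdir -p pics; ls; python3 - <<'E'
from workcell import *
import cv2,numpy as np,pickle
for n in ["scene","top","wrist"]:
    c=camera(n); cv2.imwrite(f"pics/{n}0.png",c["image"]); pickle.dump(c,open(f"{n}0.pkl","wb"))
    print(n,c["fx"],c["cx"],c["cy"],c["dist_coeffs"],np.round(c["cam_to_world"],3).tolist())
s=read_state();print(s["time"],s["finger_gap"],s["tool_rot"],grip_point_offset)
E
```

```text
pics
scene 355.2387834182835 258.91098972607244 188.9231545679993 [-0.10138911  0.          0.          0.          0.        ] [[-0.133, -0.781, 0.61, 1170.511], [0.991, -0.096, 0.093, 122.204], [-0.014, 0.617, 0.787, 1005.721], [0.0, 0.0, 0.0, 1.0]]
top 456.6932236428091 255.59014487164717 194.68873557642277 [-0.06763734  0.          0.          0.          0.        ] [[0.0, 0.988, -0.152, 235.345], [-1.0, -0.001, -0.006, 6.986], [-0.006, 0.152, 0.988, 1748.327], [0.0, 0.0, 0.0, 1.0]]
wrist 305.99035668607263 255.16004387832152 191.42619705942354 [-0.00835982  0.          0.          0.          0.        ] [[0.301, -0.904, -0.304, 110.196], [0.954, 0.285, 0.097, 620.514], [-0.001, -0.319, 0.948, 373.41], [0.0, 0.0, 0.0, 1.0]]
0.15 85.17366869558005 [[ 3.02023427e-01  9.53300482e-01 -1.99965498e-04]
 [ 9.53300159e-01 -3.02023489e-01 -7.86409517e-04]
 [-8.10078849e-04  4.68869563e-05 -9.99999671e-01]] -18.700000000000003
```

View pics/scene0.png

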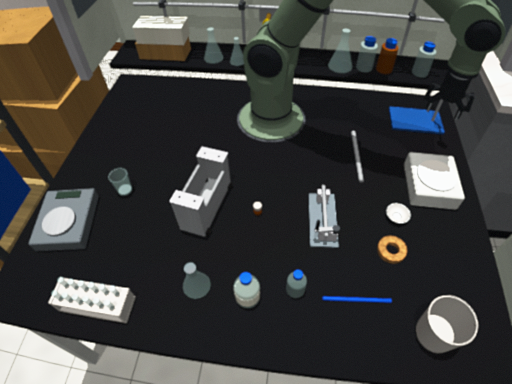

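View pics/top0.png

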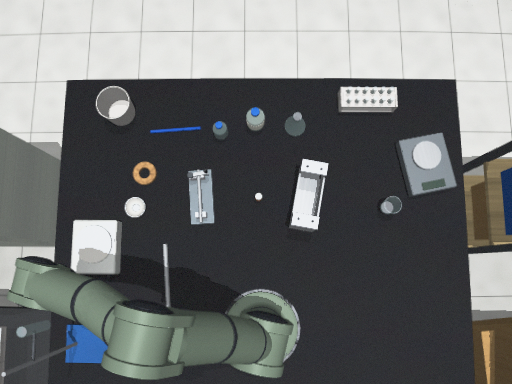

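Candidates for the rod (scene pixels): the grey rod in the holder (323,210), a longer loose grey rod (357,155), and a blue rod (357,299). The holder rod fits: not blue, and the shorter of the two grey ones. I'll check it in a crop.

```bash
python3 - <<'E'
import cv2
a=cv2.imread("pics/top0.png"); s=cv2.imread("pics/scene0.png")
c=cv2.resize(a[155:240,175:275],None,fx=6,fy=6,interpolation=cv2.INTER_CUBIC);cv2.imwrite("pics/c1.png",c)
c=cv2.resize(s[175:255,295:355],None,fx=7,fy=7,interpolation=cv2.INTER_CUBIC);cv2.imwrite("pics/c2.png",c)
c=cv2.resize(a[150:240,270:350],None,fx=6,fy=6,interpolation=cv2.INTER_CUBIC);cv2.imwrite("pics/c3.png",c)
E
```

```text
(no output)
```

View pics/c1.png

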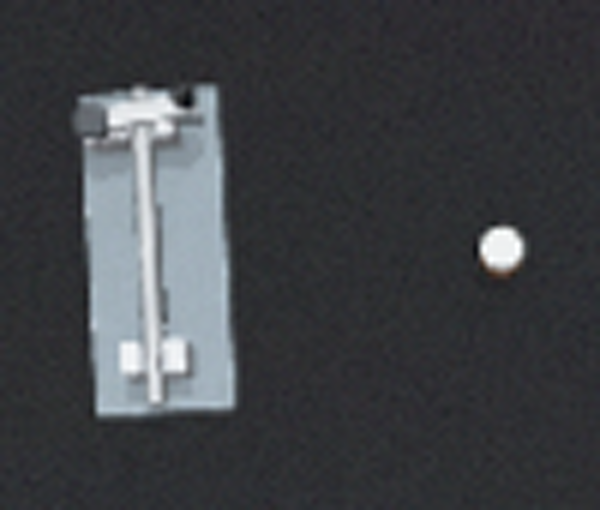

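View pics/c2.png

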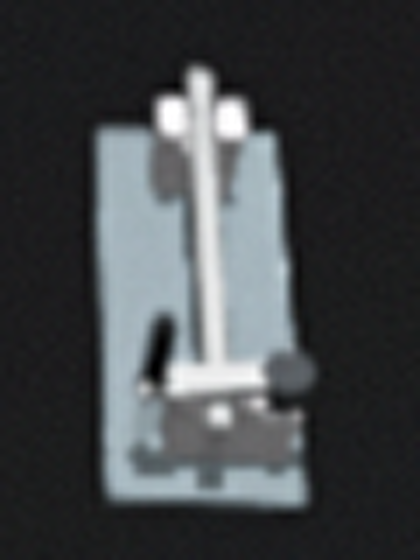

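View pics/c3.png

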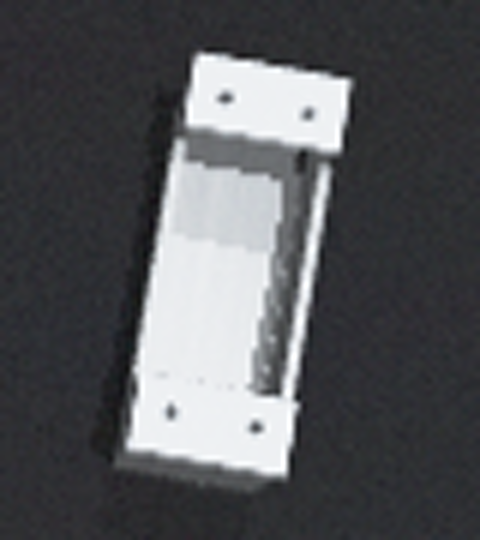

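The crop shows the holder rod: plain end at about (155,400), knob black at (187,97) and hinge boss at (92,122) in the top crop. That puts the clamp end away from the robot, with the holder's x roughly along world +x. The bath covers, with two holes each, are clear. Next I'll localise them.

```bash
cat > h.py <<'E'
import numpy as np,cv2,pickle
def K(c): return np.array([[c["fx"],0,c["cx"]],[0,c["fy"],c["cy"]],[0,0,1.]])
def rays(c,uv):
    p=cv2.undistortPoints(np.array(uv,float).reshape(-1,1,2),K(c),np.array(c["dist_coeffs"])).reshape(-1,2)
    return np.c_[p[:,0],-p[:,1],-np.ones(len(p))]
def atz(c,uv,z):
    M=np.array(c["cam_to_world"]);d=rays(c,uv)@M[:3,:3].T;o=M[:3,3]
    return o+d*((np.array(z)-o[2])/d[:,2])[:,None]
def cloud(c):
    v,u=np.nonzero(c["range_z"]>0); d=rays(c,np.c_[u,v])*c["range_z"][v,u][:,None]
    M=np.array(c["cam_to_world"]); return d@M[:3,:3].T+M[:3,3],np.c_[u,v]
def proj(c,P):
    M=np.array(c["cam_to_world"]);q=(np.atleast_2d(P)-M[:3,3])@M[:3,:3]
    q=q*[1,-1,-1]
    return cv2.projectPoints(q,np.zeros(3),np.zeros(3),K(c),np.array(c["dist_coeffs"]))[0].reshape(-1,2)
E
python3 - <<'E'
from h import *
c=pickle.load(open("top0.pkl","rb"))
f=lambda P,o:[((x+.5)/6-.5+o[0],(y+.5)/6-.5+o[1]) for x,y in P]
print("base",np.round(atz(c,f([(80,96),(216,85),(236,408),(97,413)],(175,155)),10),1).tolist())
print("rod",np.round(atz(c,f([(142,130),(155,402)],(175,155)),[60,60]),1).tolist())
print("knob",np.round(atz(c,f([(187,97)],(175,155)),117),1).tolist())
print("boss",np.round(atz(c,f([(92,122)],(175,155)),68),1).tolist())
P=atz(c,f([(198,53),(353,78),(290,475),(126,448)],(270,150)),160);print("bath",np.round(P,1).tolist(),P.mean(0))
for n in["top","scene"]:
    c=pickle.load(open(n+"0.pkl","rb"))
    X,uv=cloud(c)
    for nm,lo,hi in(("cov",(450,-280,152),(800,-60,166)),("cradle",(400,50,40),(760,300,66)),("base",(400,50,6),(760,300,14)),("knob",(400,50,95),(760,300,125))):
        m=((X>lo)&(X<hi)).all(1);Q=X[m]
        if len(Q)>3:
            r=cv2.minAreaRect(Q[:,:2].astype(np.float32));print(n,nm,len(Q),r,Q[:,2].mean(),Q.mean(0))
E
```

```text
base [[597.4, 281.5, 10.0], [604.5, 193.2, 10.0], [394.6, 177.2, 10.0], [391.3, 265.9, 10.0]]
rod [[565.1, 234.0, 60.0], [393.7, 222.6, 60.0]]
knob [[574.4, 199.3, 117.0]]
boss [[568.7, 264.4, 68.0]]
bath [[610.0, -150.3, 160.0], [594.8, -242.2, 160.0], [359.2, -200.0, 160.0], [375.0, -104.9, 160.0]] [ 484.73819983 -174.34922644  160.        ]
top cov 310 ((580.6641845703125, -191.10989379882812), (94.39346313476562, 45.07951354980469), 78.8396987915039) 159.60529164929324 [ 580.64708576 -191.17117314  159.60529165]
top cradle 260 ((585.3803100585938, 219.28326416015625), (102.93968200683594, 357.8822326660156), 77.37100219726562) 57.36251248922995 [519.68205732 221.03917636  57.36251249]
top base 831 ((579.0260009765625, 174.99420166015625), (356.9068298339844, 247.1029510498047), 0.18938493728637695) 9.183954328685392 [529.88651141 203.14242724   9.18395433]
top knob 48 ((666.05908203125, 177.6004638671875), (25.069438934326172, 192.45358276367188), 76.89169311523438) 108.82513572052197 [703.75428084 169.87249851 108.82513572]
scene cov 413 ((579.1019287109375, -188.23867797851562), (96.15179443359375, 48.08420944213867), 79.18997955322266) 160.03888720565527 [ 580.74991243 -186.75560275  160.03888721]
scene cradle 316 ((582.5278930664062, 235.369873046875), (79.38796997070312, 359.8966369628906), 86.6426010131836) 57.115134543546425 [500.21830647 233.28408642  57.11513454]
scene base 868 ((512.2673950195312, 189.64785766601562), (237.1319122314453, 215.18115234375), 13.464428901672363) 10.079231916989619 [503.982915   227.88008582  10.07923192]
scene knob 86 ((668.9022216796875, 186.44996643066406), (25.31728744506836, 195.20457458496094), 72.38385772705078) 109.2835503678567 [701.95516628 172.96381808 109.28355037]
```

View pics/wrist0.png

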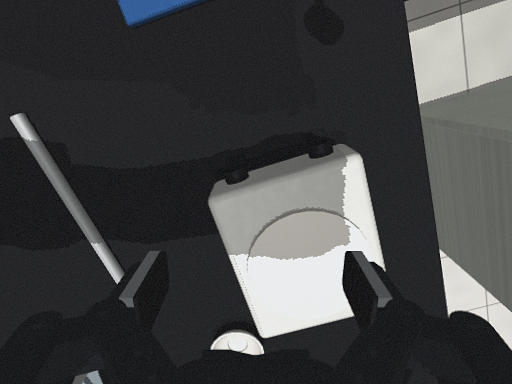

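```bash
cat >> h.py <<'E'
def Rz(a): return np.array([[np.cos(a),-np.sin(a),0],[np.sin(a),np.cos(a),0],[0,0,1]])
D0=np.array([[0,1,0],[1,0,0],[0,0,-1.]]) # tool x->+y, y->+x, z->-z
GP=18.7
def tool(a,th=0):
    """frame with rod dir along heading a, pitched down th at +x end"""
    Ry=np.array([[np.cos(th),0,np.sin(th)],[0,1,0],[-np.sin(th),0,np.cos(th)]])
    return Rz(a)@Ry@D0
def tcp(g,R): return np.array(g)+R[:,2]*GP
B=np.array([484.7,-174.3,160]);BA=np.radians(-10.5)
H=np.array([497,229.5,0]);HA=np.radians(4.2)
def bath(s,xc,zc,th,fl=1,B=B,BA=BA):
    """s: grasp coordinate along rod (world-ish +x positive); rod centre xc,zc in bath; th>0 = +x end low"""
    u=np.array([np.cos(th),0,-np.sin(th)])
    g=B+Rz(BA)@(np.array([xc,0,zc])+s*u)
    R=tool(BA,th); return tcp(g,R),R
E
python3 - <<'E'
from h import *; from workcell import *
t=np.radians
for nm,sg in (("lead +x",1),("lead -x",-1)):
    for (xc,zc,th) in [(0,60,33),(20,-68,33),(10,-50,25),(0,-30,0),(0,120,0),(0,120,33)]:
        p,R=bath(-45*sg,xc*sg,zc,t(th)*sg); q=inverse_kinematics(p,R)
        print(nm,xc,zc,th,np.round(p),None if q is None else np.round(q,2))
for y,R,z in (((430,231,300)),):pass
for p,a in (((430,229,300),HA),((405,-160,380),BA),((450,226,37),HA)):
    q=inverse_kinematics(p,tool(a));print(p,None if q is None else np.round(q,2))
for k in (0,30,60,93):
    a=HA+t(k)-np.pi/2; q=inverse_kinematics((569.7,204,82),tool(a));print(k,None if q is None else np.round(q,2))
E
```

```text
lead +x 0 60 33 [ 438. -166.  229.] [-0.1   0.67  0.5   1.62 -0.18  1.5   1.85]
lead +x 20 -68 33 [ 457. -169.  101.] [ 0.04  0.83  0.28  1.62 -0.15  1.3   1.77]
lead +x 10 -50 25 [ 447. -167.  112.] [ 0.03  0.72  0.29  1.75 -0.16  1.14  1.78]
lead +x 0 -30 0 [ 440. -166.  111.] [ 0.05  0.48  0.25  2.11 -0.21  0.57  1.83]
lead +x 0 120 0 [ 440. -166.  261.] [-0.35  0.3   0.73  1.98 -0.24  0.95  1.89]
lead +x 0 120 33 [ 438. -166.  289.] [-0.17  0.63  0.62  1.56 -0.2   1.62  1.9 ]
lead -x 0 60 33 [ 532. -183.  229.] [ 0.81  0.29 -0.66  2.22  0.95  0.19  0.72]
lead -x 20 -68 33 [ 512. -179.  101.] [ 0.92  0.63 -0.85  2.35  2.18  0.48 -0.4 ]
lead -x 10 -50 25 [ 523. -181.  112.] [ 0.6   0.5  -0.45  2.23  1.5   0.18  0.17]
lead -x 0 -30 0 [ 529. -183.  111.] [ 0.05  0.59  0.25  1.89 -0.22  0.69  1.81]
lead -x 0 120 0 [ 529. -183.  261.] [-0.23  0.45  0.64  1.76 -0.31  1.03  1.91]
lead -x 0 120 33 [ 532. -183.  289.] [-0.03  0.13  0.3   2.18 -0.31  0.27  1.93]
(430, 229, 300) [-0.66  0.22  0.06  1.87 -0.02  1.05  1.05]
(405, -160, 380) [-0.71  0.08  1.03  1.88 -0.07  1.22  1.73]
(450, 226, 37) [-0.54  0.64 -0.06  2.05  0.08  0.45  0.99]
0 [-0.64  0.7   0.29  1.78 -0.29  0.7  -0.12]
30 [-0.57  0.69  0.19  1.77 -0.19  0.69  0.32]
60 [-0.5   0.68  0.08  1.77 -0.08  0.69  0.75]
93 [-0.42  0.68 -0.03  1.77  0.03  0.7   1.23]
```

```bash
python3 - <<'E'
from h import *; from workcell import *
movep((430,229,300),tool(HA-1.2))
E
python3 - <<'E'
from h import *; from workcell import *
print(read_state()["time"])
c=camera("wrist");pickle.dump(c,open("w1.pkl","wb"));cv2.imwrite("pics/w1.png",c["image"])
im=c["image"].copy()
R=Rz(HA)
hinge=H+R@[75,29,68]
for P in [H+R@[sx*105,sy*45,10] for sx in(-1,1) for sy in(-1,1)]+[H+R@[100,0,61],H+R@[-100,0,61],hinge]:
    u=proj(c,P)[0];print(u);cv2.drawMarker(im,(int(u[0]+.5),int(u[1]+.5)),(0,0,255),0,8)
cv2.imwrite("pics/w1m.png",im)
E
```

```text
1.7833
[218.44733789 172.03790393]
[240.08037154 112.99355051]
[347.23720036 220.27948756]
[375.3447419  167.39851223]
[370.02900327 205.84715243]
[229.35818359 151.74437632]
[365.46194294 181.47025047]
```

View pics/w1m.png

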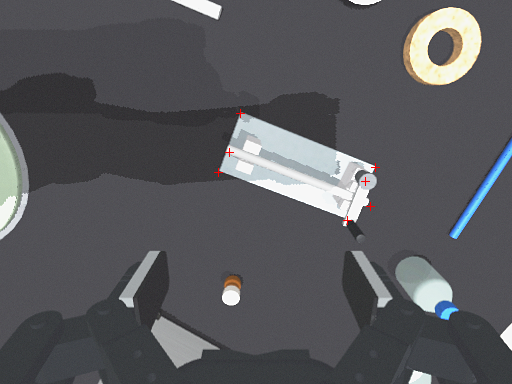

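The wrist picture shows the predicted holder corners (red) within about 2 px, with the knob post at about (357,232). I'll zoom in to refine this.

```bash
python3 - <<'E'
import cv2
a=cv2.imread("pics/w1.png")
cv2.imwrite("pics/w1z.png",cv2.resize(a[100:250,205:395],None,fx=4,fy=4,interpolation=cv2.INTER_CUBIC))
E
```

```text
(no output)
```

View pics/w1z.png

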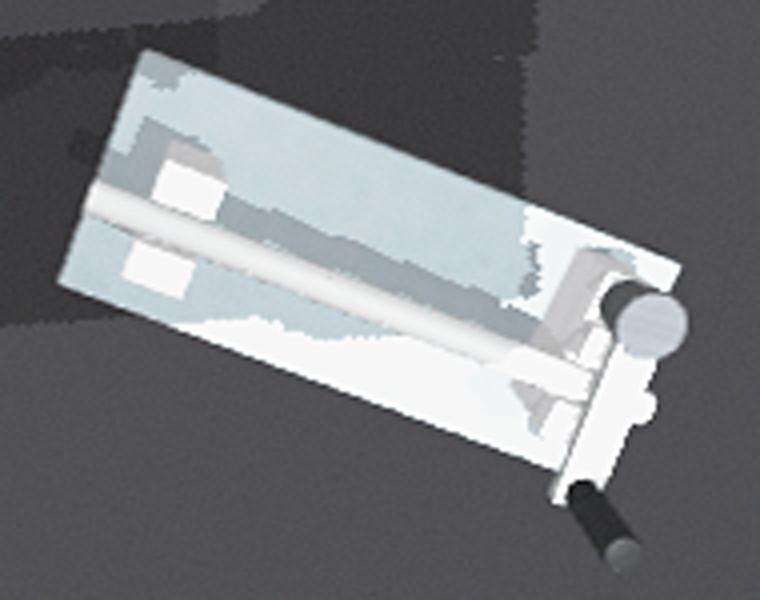

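```bash
python3 - <<'E'
from h import *
c=pickle.load(open("w1.pkl","rb"))
f=lambda P:[((x+.5)/4-.5+205,(y+.5)/4-.5+100) for x,y in P]
P=atz(c,f([(146,50),(682,264),(58,283)]),10);print(P.round(1).tolist())
# + corner order: (-,+),(+,+),(-,-)
a1=P[1]-P[0];a2=P[2]-P[0];print("ang",np.degrees(np.arctan2(a1[1],a1[0])),np.degrees(np.arctan2(a2[1],a2[0]))+90,np.linalg.norm(a1),np.linalg.norm(a2),"ctr",(P[1]+P[2])/2)
r=atz(c,f([(97,200),(500,355)]),61);d=r[1]-r[0];print("rod",r.round(1).tolist(),np.degrees(np.arctan2(d[1],d[0])))
print("knob top",atz(c,f([(625,553)]),117),"base",atz(c,f([(581,490)]),72))
X,uv=cloud(c)
m=(abs(uv-np.array(f([(652,325)])[0]))<4).all(1);print("hingecap",np.median(X[m],0),atz(c,f([(652,325)]),np.median(X[m][:,2])))
E
```

```text
[[389.8, 268.4, 10.0], [596.7, 284.2, 10.0], [395.5, 179.7, 10.0]]
ang 4.3702421761768475 3.66232662921999 207.50127096034421 88.88616789055244 ctr [496.08127768 231.91505594  10.        ]
rod [[395.6, 224.4, 61.0], [535.6, 234.7, 61.0]] 4.23312737954984
knob top [[579.17171469 207.52799973 117.        ]] base [[579.29032799 207.60924139  72.        ]]
hingecap [568.39103686 266.79980978  74.03931416] [[568.87763863 266.41260515  74.03931416]]
```

```bash
cat >> h.py <<'E'
H=np.array([496.2,231.3,0]);HINGE=np.array([568.8,265.8,0])
def knob(q,z): 
    a=HA+q-np.pi/2
    return HINGE+60*np.array([np.cos(a),np.sin(a),0])+[0,0,z], tool(a)
E
python3 - <<'E'
from h import *; from workcell import *
p,R=knob(0.10,150);movep(p,R)
p,R=knob(0.10,82);print(movel(p,R,guard=15),p)
clamp();s=read_state();print(s["time"],s["finger_gap"],s["ft_force"],s["eef_pos"])
c=camera("wrist");cv2.imwrite("pics/w2.png",c["image"])
E
```

```text
False [579.14625738 206.69877363  82.        ]
3.9667 10.269862629516957 [-1.33462308 -0.49078124  4.91552992] [579.25489081 206.69588763  82.17628461]
```

View pics/w2.png

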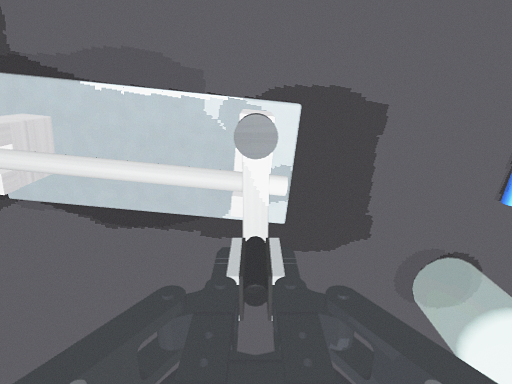

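The knob is held between the pads at about (257,270), with the lever pointing at the hinge cap (257,137). Now I'll swing it.

```bash
python3 - <<'E'
from h import *; from workcell import *
for q in np.linspace(0.10,1.64,7)[1:]:
    p,R=knob(q,82);movel(p,R,max_speed=80)
    s=read_state();print(round(q,2),round(s["time"],2),np.round(s["ft_force"],1),round(s["finger_gap"],1))
open_gripper();p,R=knob(1.64,190);movel(p,R)
c=camera("wrist");cv2.imwrite("pics/w3.png",c["image"]);pickle.dump(c,open("w3.pkl","wb"));print(read_state()["time"])
E
```

```text
0.36 4.42 [0.9 0.5 5.6] 10.0
0.61 4.83 [0.8 0.1 6.1] 10.3
0.87 5.24 [ 0.1 -0.8  5.8] 10.8
1.13 5.65 [ 1.1 -0.7  5.3] 10.6
1.38 6.06 [0.9 0.1 5.7] 10.5
1.64 6.47 [ 1.2 -0.7  7.6] 10.6
8.1
```

View pics/w3.png

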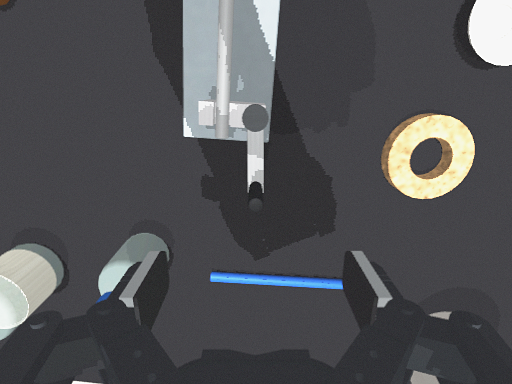

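The lever now points straight along the holder's +x, knob at (255,190), clear of the rod. Next a look at the bath.

```bash
python3 - <<'E'
from h import *; from workcell import *
c=pickle.load(open("w3.pkl","rb"));k=atz(c,[(255,204)],117)[0]-HINGE;print("q",np.pi/2+np.arctan2(k[1],k[0])-HA,np.hypot(k[0],k[1]))
movep((440,-166,350),tool(BA))
c=camera("wrist");pickle.dump(c,open("w4.pkl","wb"));cv2.imwrite("pics/w4.png",c["image"])
print(read_state()["time"])
im=c["image"].copy()
for x in(-120,-75,75,120):
  for y in (-47,47):
    u=proj(c,B+Rz(BA)@[x*118/120,y*45/47,0])[0];cv2.drawMarker(im,(int(u[0]+.5),int(u[1]+.5)),(0,0,255),0,8)
cv2.imwrite("pics/w4m.png",im)
X,uv=cloud(c);m=(X[:,2]>155)&(X[:,2]<167)&(abs(X[:,0]-485)<170)&(abs(X[:,1]+174)<90)
for s in(-1,1):
    Q=X[m&(s*(X[:,0]-485)>0)];print(len(Q),cv2.minAreaRect(Q[:,:2].astype(np.float32)),Q[:,2].mean())
E
```

```text
q 1.639099686342332 59.3634901703093
9.9833
3794 ((388.45526123046875, -154.0071563720703), (94.09417724609375, 43.75126266479492), 79.5608139038086) 160.03123874155352
2363 ((579.85400390625, -189.2538299560547), (93.99971008300781, 45.677833557128906), 79.43289947509766) 159.86569858183728
```

View pics/w4m.png

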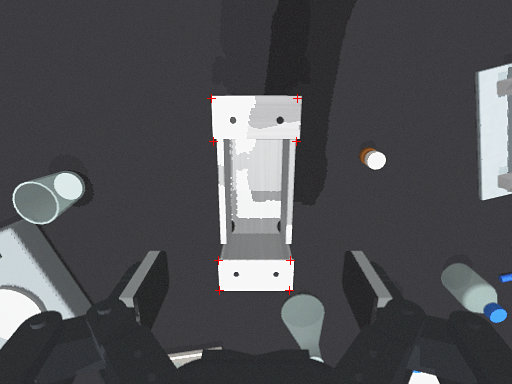

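```bash
cat >> h.py <<'E'
B=np.array([484.3,-172.2,160]);BA=np.radians(-10.45)
E
python3 - <<'E'
from h import *; from workcell import *
R=tool(HA);g=H+Rz(HA)@[-45,0,55]
movep(tcp(g+[0,0,80],R),R)
print(movel(tcp(g,R),R,guard=15)); clamp()
s=read_state();print(s["time"],s["finger_gap"],s["ft_force"],s["torque"])
movel(tcp(g+[0,0,12],R),R,max_speed=60)
movel(tcp(g+[0,0,190],R),R)
s=read_state();print(s["time"],s["finger_gap"],s["ft_force"],s["torque"])
for n in("wrist","scene","top"):
  c=camera(n);cv2.imwrite(f"pics/{n}5.png",c["image"]);pickle.dump(c,open(n+"5.pkl","wb"))
E
```

```text
False
13.025 10.12683603098147 [-0.72612649 -2.18944201  5.1849764 ] [-0.16742489  0.1948532  -0.03002129]
14.7083 10.009078610110004 [-0.3289552  -0.58458003 -0.47734665] [0.03192117 0.06835303 0.01143618]
```

View pics/wrist5.png

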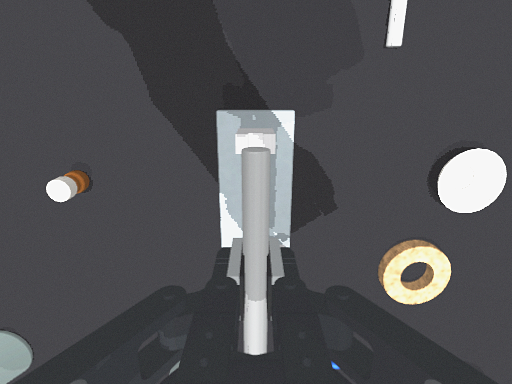

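View pics/scene5.png

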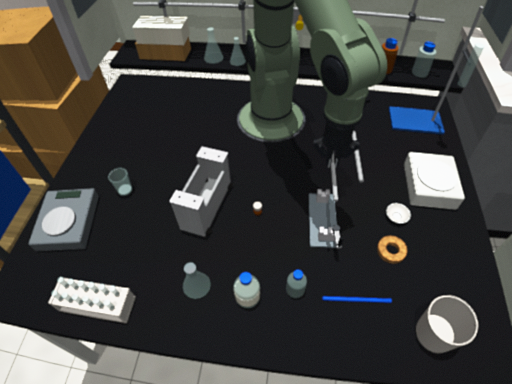

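The rod is held. Its near end is at wrist (256,150) and the clamp is open. Now I'll measure how it sits in the grip.

```bash
cat > rodcheck.py <<'E'
from h import *
def check(c,s,lo=152,hi=240):
    """rod points in tool frame from wrist depth"""
    X,uv=cloud(c); m=(abs(uv[:,0]-256)<8)&(uv[:,1]>140)&(uv[:,1]<350)
    T=np.array(s["tool_rot"]);Y=(X[m]-s["eef_pos"])@T
    k=(abs(Y[:,0])<3)&(abs(Y[:,2]+25)<14)
    Y=Y[k];print("n",len(Y),"y range",Y[:,1].min(),Y[:,1].max())
    p=np.polyfit(Y[:,1],Y[:,2],1);print("slope deg",np.degrees(np.arctan(p[0])),"z at 0",p[1])
E
python3 - <<'E'
from rodcheck import *;from workcell import read_state
s=read_state();c=pickle.load(open("wrist5.pkl","rb"));check(c,s)
im=c["image"];print(np.round(atz(c,[(256,149)],s["eef_pos"][2]+24.7)-s["eef_pos"],1)@np.array(s["tool_rot"]))
E
```

```text
n 2700 y range -59.589504633166534 41.784179871120735
slope deg 0.19075555336721137 z at 0 -23.787597843811515
[[  0.40051268 -60.15682519 -24.63911468]]
```

```bash
python3 - <<'E'
from rodcheck import *;from workcell import read_state
s=read_state();c=pickle.load(open("wrist5.pkl","rb"));im=c["image"]
print(im[140:160,256].tolist()[::2]); print(im[340:362,256,1].tolist())
T=np.array(s["tool_rot"])
for v in (148.5,353):
  for h in(18.7,24.7): print(v,h,((atz(c,[(256,v)],s["eef_pos"][2]+h)-s["eef_pos"])@T).round(1))
cv2.imwrite("pics/w5z.png",cv2.resize(im[130:384,200:312],None,fx=2.3,fy=2.3))
c=pickle.load(open("scene5.pkl","rb"));cv2.imwrite("pics/s5z.png",cv2.resize(c["image"][120:260,290:370],None,fx=4,fy=4,interpolation=2))
for d in(-55,145,-60,140): print(d,proj(c,s["eef_pos"]+T@[0,d,-18.7]))
E
```

```text
[[246, 246, 246], [246, 246, 246], [246, 246, 246], [243, 243, 243], [149, 151, 147], [148, 149, 145], [199, 197, 195], [190, 188, 184], [190, 190, 187], [188, 187, 184]]
[231, 230, 231, 231, 232, 229, 230, 230, 230, 231, 231, 230, 229, 235, 202, 77, 45, 54, 55, 48, 49, 54]
148.5 18.7 [[  0.4 -59.2 -18.6]]
148.5 24.7 [[  0.4 -60.4 -24.6]]
353 18.7 [[  0.6  48.  -18.7]]
353 24.7 [[  0.5  41.7 -24.7]]
-55 [[330.28398378 147.14694935]]
145 [[335.16781071 200.8905578 ]]
-60 [[330.17258655 145.96541756]]
140 [[335.03504818 199.37574329]]
```

View pics/w5z.png

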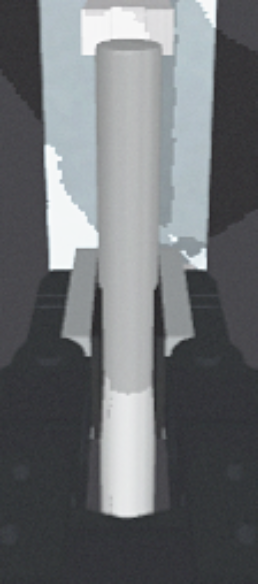

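View pics/s5z.png

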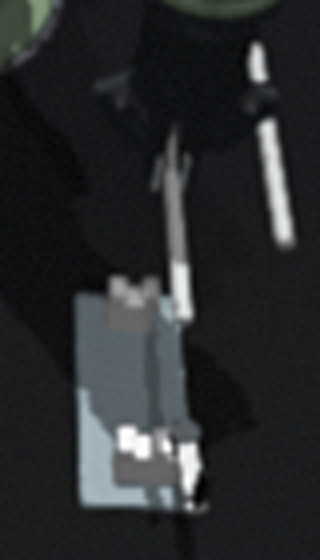

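```bash
cat > plan.py <<'E'
import numpy as np
S=-42.
def rectpts(c,u,v,a0,a1,b0,b1,n=60):
    P=[]
    for a in np.linspace(a0,a1,n):
        for b in(b0,b1): P.append(c+a*u+b*v)
    for b in np.linspace(b0,b1,n):
        for a in(a0,a1): P.append(c+a*u+b*v)
    return np.array(P)
def dbox(P,x0,x1,z0,z1):
    dx=np.maximum.reduce([x0-P[:,0],P[:,0]-x1,0*P[:,0]]);dz=np.maximum.reduce([z0-P[:,1],P[:,1]-z1,0*P[:,0]]);return np.hypot(dx,dz).min()
obs=dict(covL=(-120,-75,-5,0),covR=(75,120,-5,0),wL=(-121,-115,-160,0),wR=(115,121,-160,0),fl=(-120,120,-165,-157))
def clear(tx,tz,th):
    u=np.array([np.cos(th),-np.sin(th)]);v=np.array([np.sin(th),np.cos(th)])
    t=np.array([tx,tz]);g=t+18.7*v;c=g-S*u
    rod=rectpts(c,u,v,-100,100,-6,6,120);fin=rectpts(g,u,v,-13,13,-18.7,54);body=rectpts(g,u,v,-43,43,54,200)
    out={}
    for n,P in(("rod",rod),("fin",fin),("body",body)):
        for k,o in obs.items(): out[n+k]=dbox(P,*o)
    out["bodywall"]=body[:,1].min()+43
    return out
def tcp2(xc,zc,th):
    u=np.array([np.cos(th),-np.sin(th)]);v=np.array([np.sin(th),np.cos(th)])
    return np.r_[np.array([xc,zc])+S*u-18.7*v,th]
r=np.radians
W=[(-35,85,r(34)),(-35,0,r(34)),(20,-72,r(34)),(12,-62,r(25)),(3,-45,r(11)),(0,-30,0)]
if __name__=="__main__":
    for a,b in zip(W[:-1],W[1:]):
        A,Bb=tcp2(*a),tcp2(*b);best={}
        for f in np.linspace(0,1,21):
            for k,d in clear(*(A+f*(Bb-A))).items(): best[k]=min(best.get(k,1e9),d)
        print(b,[(k,round(d,1)) for k,d in sorted(best.items(),key=lambda t:t[1])[:4]])
    print(sorted(clear(*tcp2(*W[-1])).items(),key=lambda t:t[1])[:4])
E
python3 plan.py
```

```text
(-35, 0, np.float64(0.5934119456780721)) [('fincovL', np.float64(3.7)), ('rodcovL', np.float64(16.4)), ('rodcovR', np.float64(23.7)), ('finwL', np.float64(28.4))]
(20, -72, np.float64(0.5934119456780721)) [('rodcovL', np.float64(0.0)), ('fincovL', np.float64(0.0)), ('bodycovR', np.float64(4.4)), ('rodwR', np.float64(8.7))]
(12, -62, np.float64(0.4363323129985824)) [('bodycovR', np.float64(4.4)), ('rodwR', np.float64(8.7)), ('rodcovL', np.float64(8.8)), ('bodywall', np.float64(15.2))]
(3, -45, np.float64(0.19198621771937624)) [('rodcovL', np.float64(9.3)), ('rodwR', np.float64(9.7)), ('rodwL', np.float64(18.7)), ('bodycovL', np.float64(24.7))]
(0, -30, 0) [('rodwR', np.float64(12.7)), ('rodwL', np.float64(15.0)), ('rodcovL', np.float64(15.0)), ('rodcovR', np.float64(19.0))]
[('rodwL', np.float64(15.0)), ('rodwR', np.float64(15.0)), ('rodcovL', np.float64(19.000000000000004)), ('rodcovR', np.float64(19.000000000000004))]
```

```bash
cat > opt.py <<'E'
from plan import *
rng=np.random.default_rng(0)
def score(w,n=13):
    P=[(w[0],95,w[2])]+[tuple(x) for x in w[1:].reshape(-1,3)][0:]
    P=[(w[0],95,w[3])]+[tuple(x) for x in w[1:].reshape(-1,3)]+[(0,-30,0)]
    m=1e9
    for a,b in zip(P[:-1],P[1:]):
        A,Bb=tcp2(*a),tcp2(*b)
        for f in np.linspace(0,1,n): m=min(m,min(clear(*(A+f*(Bb-A))).values()))
    return m
w=np.array([-28, -25,5,r(34), -5,-35,r(34), 18,-70,r(34), 10,-58,r(22)],float)
s=score(w)
sg=np.array([6]+[6,6,r(3)]*4)
for i in range(1500):
    v=w+rng.normal(size=13)*sg*rng.choice([.15,.5,1])
    t=score(v)
    if t>s: w,s=v,t
print(s,np.round(w,3).tolist()); print(score(w,40))
E
time python3 opt.py
```

```text
Still running in the background as job /tmp/bash_jobs.1000/94cb4a6d9e3f (pid 830). You'll get a notice when it ends.
```

Edit , replacing
```

```
with
```

```

```bash
cat /tmp/bash_jobs.1000/94cb4a6d9e3f/std*
```

```text
real	14m46.003s
user	14m40.590s
sys	0m0.076s
8.602247390049882 [-22.52, -19.633, 5.35, 0.647, -0.829, -24.746, 0.701, 22.117, -54.451, 0.64, 10.839, -72.239, 0.408]
8.5977223919174
```

```bash
cat > wps.py <<'E'
from h import *
W=[(-22.5,95,.647),(-19.6,5.4,.647),(-.8,-24.7,.701),(22.1,-54.5,.640),(10.8,-72.2,.408),(0,-30,0)]
def wp(i): return bath(-42,*W[i],B=B,BA=BA)
E
python3 - <<'E'
from wps import *; from workcell import *
for i in range(6):
    p,R=wp(i);q=inverse_kinematics(p,R);print(i,p.round(),None if q is None else np.round(q,2))
p,R=bath(-42,-10,115,0,B=B,BA=BA);movep(p,R);print(read_state()["time"])
p,R=wp(0);movep(p,R);wait(.2)
s=read_state();print(s["time"],s["ft_force"],s["finger_gap"])
for n in("wrist","scene","top"):
  c=camera(n);cv2.imwrite(f"pics/{n}6.png",c["image"]);pickle.dump(c,open(n+"6.pkl","wb"))
from rodcheck import check
check(pickle.load(open("wrist6.pkl","rb")),s)
u=R[:,1];c=pickle.load(open("scene6.pkl","rb"));g=p-R[:,2]*18.7
print(proj(c,[g-58*u,g+142*u]),g-58*u,g+142*u)
cv2.imwrite("pics/s6z.png",cv2.resize(c["image"][80:260,140:280],None,fx=4,fy=4,interpolation=2))
E
```

```text
0 [ 418. -160.  265.] [ 0.29  0.58 -0.11  1.58  0.06  1.63  1.55]
1 [ 421. -161.  176.] [ 0.27  0.69 -0.08  1.64  0.06  1.46  1.55]
2 [ 440. -164.  148.] [ 0.25  0.79 -0.06  1.56  0.05  1.5   1.56]
3 [ 462. -168.  116.] [ 0.24  0.82 -0.04  1.54  0.04  1.42  1.57]
4 [ 450. -166.   87.] [ 0.25  0.71 -0.04  1.77  0.04  1.07  1.57]
5 [ 443. -165.  111.] [ 0.28  0.47 -0.06  2.09  0.05  0.58  1.57]
16.3167
17.2417 [-0.70645024  0.8384969  -1.43235232] 9.732581167397562
n 2723 y range -59.33384328216797 41.595156123278876
slope deg 0.04954863253573643 z at 0 -23.792186214372883
[[205.4435994  116.48743942]
 [189.28811091 181.81162489]] [ 383.7070423  -153.64698197  315.27954346] [ 540.63934734 -182.59103483  194.72045654]
```

View pics/s6z.png

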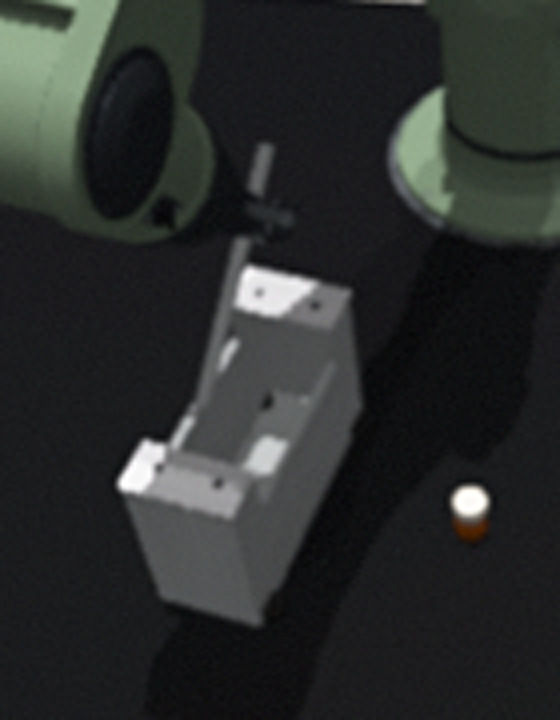

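View pics/wrist6.png

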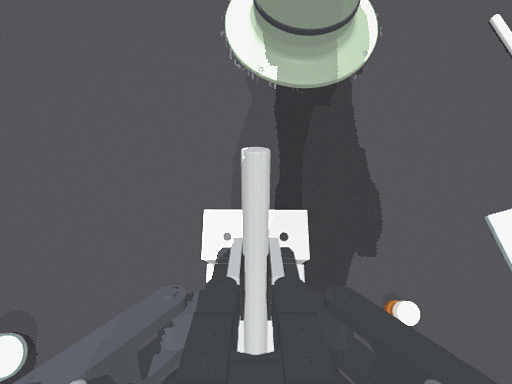

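The rod is tilted 37°. Its ends at scene crop (266,147) and (197,408) match the prediction within 1 px. In the wrist view it sits midway between the cover holes at (227,237) and (284,237). Now I'll feed it in.

```bash
python3 - <<'E'
from wps import *; from workcell import *
for i in (1,2,3):
    p,R=wp(i);h=movel(p,R,max_speed=60,guard=10)
    s=read_state();print(i,h,round(s["time"],2),np.round(s["ft_force"],1),np.round(s["eef_pos"]-p,1))
    if h: break
for n in("wrist","scene"):
  c=camera(n);cv2.imwrite(f"pics/{n}7.png",c["image"]);pickle.dump(c,open(n+"7.pkl","wb"))
c=pickle.load(open("scene7.pkl","rb"))
cv2.imwrite("pics/s7z.png",cv2.resize(c["image"][80:260,140:280],None,fx=4,fy=4,interpolation=2))
E
```

```text
1 False 19.03 [ 0.1  0.2 -2.2] [ 0.1 -0.   0.3]
2 False 19.75 [ 0.1  0.2 -1.6] [-0.1 -0.   0. ]
3 False 20.56 [ 1.2 -0.1 -1.8] [-0.  -0.   0.1]
```

View pics/s7z.png

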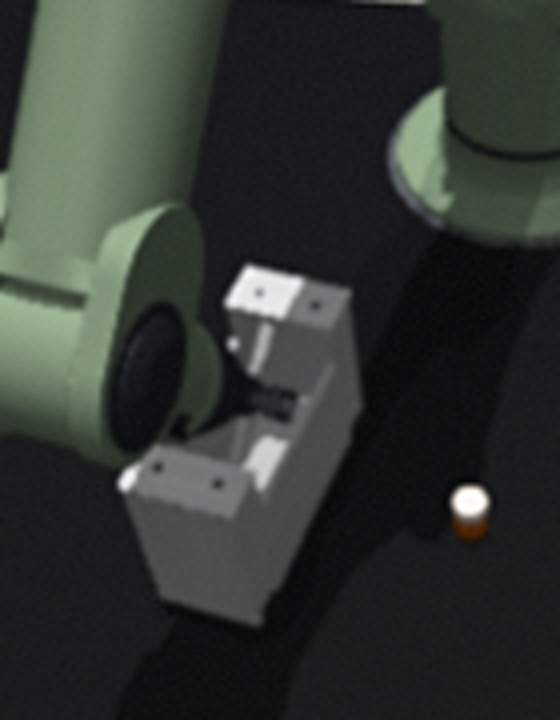

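View pics/wrist7.png

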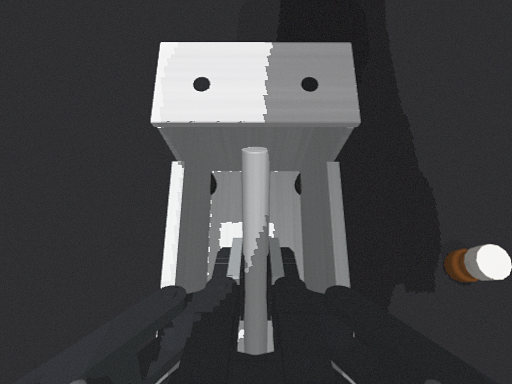

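The upper rod end, wrist (256,150), is inside the mouth, short of the near cover edge (row 125) and centred, with no contact force. Next I'll level it.

```bash
python3 - <<'E'
from wps import *; from workcell import *
for i in (4,5):
    p,R=wp(i);h=movel(p,R,max_speed=50,guard=10)
    s=read_state();print(i,h,round(s["time"],2),np.round(s["ft_force"],1),np.round(s["eef_pos"]-p,1))
    if h: break
wait(.3);s=read_state();print(s["time"],s["finger_gap"],s["ft_force"],s["torque"])
for n in("wrist","scene","top"):
  c=camera(n);cv2.imwrite(f"pics/{n}8.png",c["image"]);pickle.dump(c,open(n+"8.pkl","wb"))
c=pickle.load(open("scene8.pkl","rb"))
cv2.imwrite("pics/s8z.png",cv2.resize(c["image"][80:260,140:280],None,fx=4,fy=4,interpolation=2))
c=pickle.load(open("wrist8.pkl","rb"))
from rodcheck import check
check(c,s)
X,uv=cloud(c);
L=(X-B)@Rz(BA); m=(abs(uv[:,0]-256)<5)&(abs(L[:,1])<8)&(L[:,2]<-15)&(L[:,2]>-32)
print(L[m][:,0].min(),L[m][:,0].max(),L[m][:,2].max(),np.polyfit(L[m][:,0],L[m][:,2],1))
m=(L[:,2]>-4)&(L[:,2]<5)&(abs(L[:,0]+97)<18)&(abs(L[:,1])<60);print("cover y range",np.percentile(L[m][:,1],[0.5,99.5]),L[m][:,2].mean())
E
```

```text
4 False 21.43 [-0.2  0.9 -2.6] [ 0.4 -0.   0.3]
5 False 22.07 [ 0.6  0.8 -1.1] [ 0.7 -0.   0.1]
22.375 9.838453992140646 [ 0.61742341 -0.12955725 -1.5204889 ] [-0.01492852  0.05245092 -0.08318219]
n 1411 y range -20.672565808781844 41.54032920847071
slope deg 0.5528204961376535 z at 0 -23.95412743981286
-62.42779304026049 2.600025563689961 -23.268654194728356 [-1.01151073e-02 -2.55392512e+01]
cover y range [-46.03020448  46.06511369] 0.02355302597546514
```

View pics/wrist8.png

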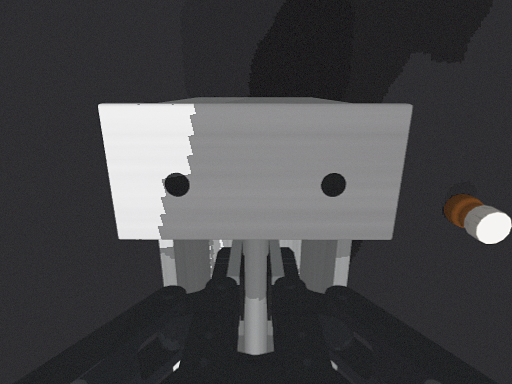

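View pics/scene8.png

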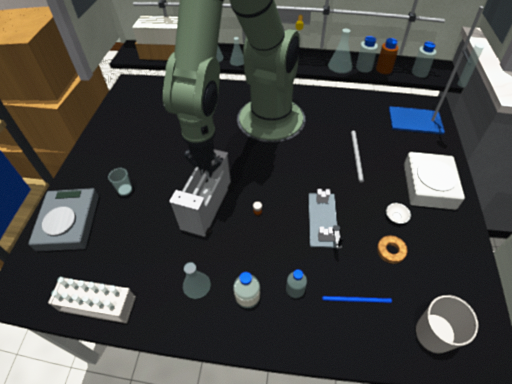

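The rod disappears under the near cover at wrist (256,240), centred between the cover edges and holes. Its measured axis is about 31 mm below the cover tops, slope about 0.5°. The clamp is still open at scene (337,236), and the other items haven't moved. Handing in.

```bash
python3 - <<'E'
from workcell import *
import numpy as np
s=read_state();print(s["time"],np.abs(s["qvel"]).max(),s["ft_force"])
print(finish_job())
E
```

```text
22.525 0.005512511166236294 [ 0.51670376 -0.07328979 -2.34248527]
the job is handed in; nothing more can be done
None
```

View pics/s8z.png

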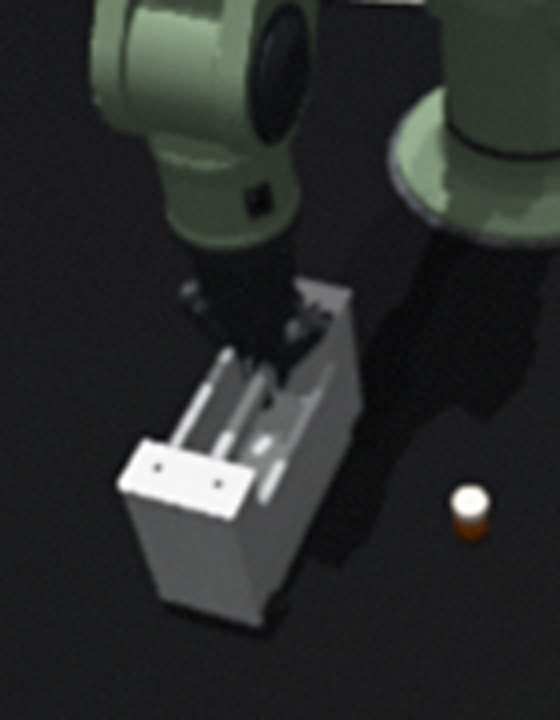

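The job is handed in at 22.5 s, with the rod held level and still in the middle of the bath, one end under each cover.

- **What I did:** I swung the clamp lever to about 1.64 rad, which is past fully open. I lifted the shorter grey rod from the holder, gripping it about 42 mm from its middle on the plain-cradle side. I then fed it clamp end first through the mouth at 37–40° tilt and levelled it under both covers.
- **Last checks:** The rod's axis measured about 31 mm below the cover tops, and the rod was centred across the bath. The guarded moves never tripped, and the side force was under 1 N. In the last pictures the clamp was still open and the bystanders were where they started.
- **Disagreements:**
  - The wrist and top cameras differed by about 2 mm sideways, so I went mostly by the wrist camera.
  - The rod sat about 3 mm further along in the grip than planned, and I corrected for that.
  - The last slope reading was 0.55°, taken over a short visible stretch; earlier readings were 0.05–0.19°.
- **Not seen directly:** The hidden ends of the rod under the covers are worked out from the grip position.

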